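# Blow off the drilling fixture, then hold the cast lever level over it

### The job

Clear the drilling fixture with the air duster: squeeze its red trigger right home, keep it there for about a second and let it spring back. Then pick up the grey cast lever by its balance point, bring it over the fixture without touching the fixture with it, and hold it still and level a few centimetres above the post, hub bore over the post and eye over its rest, so that I can guide it down; finish while still holding it, and leave the other things on the bench where they are.

Things in the scene. Friction and masses are not known exactly. Their poses are not given: they have to be found in the camera images.
- lever: grey cast lever, 0.6 to 0.9 kg, 194 mm long, lying flat: thick hub (46 mm across, 36 high, clamp lug to -y) and small eye (26 across, 32 high) joined by an upright-sided bar 18 wide, 16 high, 12 to 28 above the underside, straight from the hub (face 24 from the origin) to 45 past the origin, then cranked to +y. Origin: on the underside plane below the balance point; x along the straight bar, hub to eye; z up
- lever_hub (a point): centre of the lever's hub bore (20 mm) at the underside of the hub; (-47, 0, 0) mm in the lever's frame
- lever_eye (a point): centre of the lever's eye (bore 10 mm) at the level of the underside; (111, 22, 0) mm in the lever's frame
- lever_balance (a point): the lever's balance point (centre of mass): middle of the straight bar, 47 mm from the bore axis, 20 mm above the underside
- jig: drilling fixture fixed on the bench: dark steel plate 226x100 mm, top 16 mm high, with a steel post for the hub bore at one end and a low round rest between two dowel pins (42 mm high) for the eye at the other; nothing on it is over 48 mm high. Origin at bench height; x from post to rest, parallel to the x of a seated lever, whose origin lies at (-13, 0) mm in this frame
- post_top (a point): centre of the top of the post that goes into the hub bore (17 mm across, 48 mm above the bench, standing on a 42 mm shoulder at 26 mm); z up
- eye_rest (a point): centre of the top of the low round rest that the eye sits on, 26 mm above the bench; (158, 22) mm from the post in the jig's x, y
- duster: orange and black cordless air duster lying on its side, clamped in a fixed stand. Origin at bench height under the orange barrel (47 mm across, axis 72 high, top 96 high). x along the barrel to the nozzle, which is aimed at the fixture; the black grip (34 mm along x, 32 high) points to -y; a battery (97 high) begins 110 mm from the barrel axis; the red trigger is on the grip's +x side
- trigger_pad (a point): middle of the finger face of the red trigger (face 22 mm high and 44 mm long, its middle 67 mm from the barrel axis, 72 mm above the bench), moves with it. Free, it stands 48.5 mm in duster x from the back of the grip; fully squeezed about 38 mm, leaning so that flat fingers stop some 42 mm apart
- grip_back (a point): the back face (-x side) of the duster's grip, opposite the trigger face, 72 mm above the bench
- trigger (a joint): the trigger's hinge, rad: 0 released, 0.28 squeezed home; its spring takes about 2 N at the middle of the face to start and 6 to 9 N to hold home, and returns it
- caliper: steel caliper, 230x68x10 mm, lying flat; to be left alone. Origin at the centre of its underside
- scale_block_6: brown wood block, 100x50x32 mm; to be left alone. Origin at the centre of its underside
- whetstone: grey whetstone on a wooden base, 190x65x28 mm; to be left alone. Origin at the centre of its underside
- tape_roll: roll of yellow tape, 91 mm across, 24 high; to be left alone. Origin at the centre of its underside

How it is judged:
By the outcome, as a careful person would: the job done as asked, in the order asked, and still so for the second after the job is handed in, while the arm keeps its last pose, push and grip.
It also fails if it takes over 56 s, if anything falls off the work surface, if the arm or the gripper's body presses on something with over 40 N, if the wrist force passes 120 N, or if a joint passes its speed limit or range.

### The arm

A 6-joint arm with a two-finger parallel gripper is mounted at the origin on a cart in front of the work surface, level with it; the furniture and walls round the work are solid. World frame = base frame: x ahead of the robot, y to its left, z up, the work surface at z = 0. Lengths are in m, angles in rad, forces in N, time in s.
With the tool pointing down it reaches from about 0.4 to 0.925 m from the base axis. Payload 3.4 kg.
Tool frame: the origin (TCP) lies at the very end of the fingers, on their centre line; the grasp point (between the pads) lies 19 mm behind it; z points along the fingers, y is the line along which they close (so a half turn about z gives the same grasp; the last joint's range is limited). The gripper opens to 85 mm and grips with 20 to 120 N. Pads are 22 mm wide; open, the fingers measure 114 mm over their backs; the gripper's body (76 mm by 85 mm) begins 54 mm behind the grasp point. The pads swing forward as they close: fully open they stand 13 mm farther back than shut.
Start: joints at [-1.351, 0.307, 1.506, -0, 1.328, -0.073], TCP at [0.166, -0.55, 0.231] pointing down, gripper open.
Joint ranges: [-3.12, 3.12], [-1.05, 2.28], [0.14, 2.33], [-1.42, 4.57], [0.1, 2.73], [-2.68, 2.68]. Speed limits (rad/s): [2.57, 2.57, 3.14, 3.14, 3.14, 3.14].

### API

Orientations are given as a unit quaternion [x, y, z, w].
In Python, from station import manip gives the robot as it stands. The module is installed in compiled form; this text tells all that it offers.
- The arm moves only by the shell command python3 -m pendant 'ROWS'. ROWS is JSON, a list that holds one entry, the list of rows, each a list of 7 numbers: the shift along the tool's x, y, z in cm, then the turn, a rotation vector about the tool's x, y, z in rad, then the opening, from -1 (shut) to 1 (fully open), so that 0 is half open. In form: [[[tx, ty, tz, rx, ry, rz, hand], ...]]. A call has exactly 5 rows; each row shifts and turns the commanded pose from where the row before left it, along the tool's axes as they then stand; what a row does not reach is not made up. A row lasts 1/10 s, in which the tool goes at most 50 mm and 8.59 degrees, less where a joint would pass 70% of its speed; a pose out of reach is approached as far as the arm can. A call with a gripper value outside its range is refused whole. The fingers move at their own pace and stop on an object; the grip force is fixed at half the most. Time passes only in rows, so rows that do not move let the fingers close, or fill a call up. It gives the time, the measured TCP pose, the force, the opening and the grip force at its end, in the units of the state.
- manip.observe(): the state, without advancing time (a new reading comes with each control period).
- manip.grab_frame(name): name is "scene" or "top"; returns a dict with "img" (420x560x3 uint8, red, green, blue), "K" (3x3 intrinsics, pixels), "k1" (the pictures are not rectified: a ray, as slopes to the right and down, at radius r is drawn at 1 + k1 r^2 times it, then the intrinsics apply), "xyz" and "attitude" of the camera in the world. Camera axes: x right, y down, z forward; pixel columns grow to the right and rows downward; lengths in m; the calibration is good to about 2 mm. A picture is of the moment at which its call begins. There is no depth.
- manip.close_job(): hands the job in; it is judged then, once.
The state is a dict: "time": time; "qpos": joint angles; "qvel": joint speeds; "joint_efforts": joint torques, N m; "eef_pos": TCP position; "orientation": TCP orientation; "contact_force": force on the tool from outside, world axes, zero at the start; "moment": the same for the moment, N m; "opening": opening from 0.0 (shut) to 1.0 (fully open); "grip_force": force on a finger pad.
Only numpy, scipy, OpenCV 4.12 (cv2) and the standard library are available. Lean on these libraries where they do the work, as an engineer would, in place of code of your own. Each camera call takes 0.05 s, during which the arm holds its last target. There are 200 camera calls.

## Working session

There is one attempt and no reset: what is moved stays moved. The work goes in short steps, Python scripts to look and compute and a shell command to move; the robot and the scene stay as the last step left them, time stands still between calls to the robot, and variables do not carry over. Pictures are saved under pics/ and viewed, at most 10 in all, crops included, and the job is handed in when it is done.

```bash
mkdir -p pics; python3 - <<'E'
from station import manip
import cv2
print(manip.observe())
for n in("scene","top"):
    f=manip.grab_frame(n)
    cv2.imwrite(f"pics/{n}0.png",f["img"][:,:,::-1]); print(n,f["K"],f["k1"],f["xyz"],f["attitude"])
E
```

```text
{'time': 0.0, 'qpos': array([-1.35046797e+00,  3.07554541e-01,  1.50769335e+00,  3.66149769e-06,
        1.32840137e+00, -7.35190630e-02]), 'qvel': array([ 0.00047346,  0.00076782, -0.0012274 ,  0.00070591,  0.00264791,
        0.00087463]), 'joint_efforts': array([ 7.77473524e-04, -4.57545590e+01, -2.51918614e+01, -6.88613045e-05,
        1.33260770e-02,  2.05979148e-06]), 'eef_pos': array([ 0.16635268, -0.54966773,  0.23038409]), 'orientation': array([ 9.89225655e-01,  1.46395168e-01, -7.36422863e-05, -1.02566185e-03]), 'contact_force': array([-0.20616995, -0.13442718, -0.46181247]), 'moment': array([ 0.06328268, -0.03090889,  0.00442129]), 'grip_force': 0.0, 'opening': 1.0009735075106858}
scene [[414.34391575   0.         277.97008483]
 [  0.         414.34391575 218.54197857]
 [  0.           0.           1.        ]] -0.09185435733124736 [-5.57502298e-04  5.22751383e-01  7.93711296e-01] [-0.48048802  0.80108686 -0.31146657  0.17429767]
top [[424.51761172   0.         284.07265237]
 [  0.         424.51761172 213.36785002]
 [  0.           0.           1.        ]] 0.029991835207872984 [0.30456202 0.20007894 1.19483934] [ 0.73127122 -0.67410654  0.07127343 -0.07578169]
```

View pics/scene0.png

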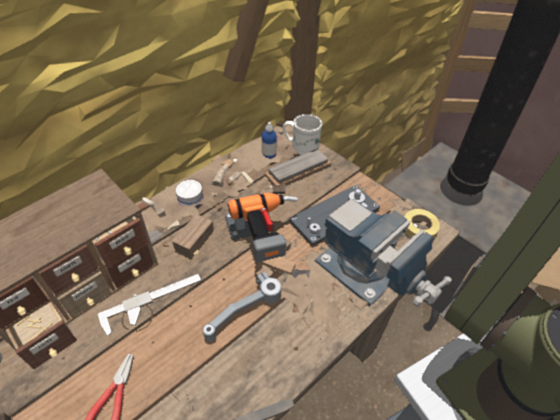

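View pics/top0.png

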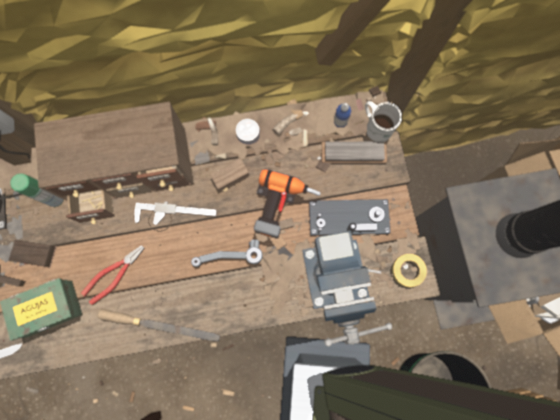

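The scene view shows the duster at about (260,205), its red trigger at (267,220), the lever hub at (271,288) with the eye at (209,330), and the fixture post at (356,198). In the top view the hub is at (254,255), the eye at (196,262), the post at (376,214) and the trigger at (283,203). A vise stands near (340,275).

```bash
cat > h.py <<'E'
import numpy as np, cv2
from scipy.spatial.transform import Rotation as R
from station import manip
def frame(n,p=None):
    f=manip.grab_frame(n)
    if p: cv2.imwrite(p,f["img"][:,:,::-1])
    return f
def dist(f): return np.array([f["k1"],0,0,0,0.])
def ray(f,uv):
    n=cv2.undistortPoints(np.array([[uv]],float),f["K"],dist(f))[0,0]
    return np.array(f["xyz"]),R.from_quat(f["attitude"]).apply([n[0],n[1],1.])
def plane(f,uv,z):
    o,d=ray(f,uv); return o+d*(z-o[2])/d[2]
def tri(f,uv,g,uw):
    o,d=ray(f,uv);p,e=ray(g,uw)
    s=np.linalg.lstsq(np.c_[d,-e],p-o,rcond=None)[0]
    a,b=o+d*s[0],p+e*s[1]
    return (a+b)/2,np.linalg.norm(a-b)
def proj(f,P):
    r=R.from_quat(f["attitude"]).inv()
    return cv2.projectPoints(np.array(P,float).reshape(-1,1,3),r.as_rotvec(),r.apply(-np.array(f["xyz"])),f["K"],dist(f))[0].reshape(-1,2)
E
python3 - <<'E'
from h import *
T=frame("top");S=frame("scene")
c=cv2.resize(T["img"][150:300,180:420,::-1],None,fx=3.3,fy=3.3,interpolation=cv2.INTER_CUBIC);cv2.imwrite("pics/tc.png",c)
c=cv2.resize(S["img"][170:345,190:450,::-1],None,fx=3,fy=3,interpolation=cv2.INTER_CUBIC);cv2.imwrite("pics/sc.png",c)
for a,b,n in [((254,255),(271,288),"hub"),((196,262),(209,330),"eye"),((376,214),(356,198),"post"),((320,223),(314,229),"rest")]: print(n,tri(T,a,S,b))
E
```

```text
hub (array([0.42744294, 0.29051148, 0.02265417]), np.float64(0.0013840850198307368))
eye (array([0.39584731, 0.44778181, 0.02459984]), np.float64(0.0003331706355440531))
post (array([ 0.57246826, -0.04244175,  0.01548767]), np.float64(0.0008739480032446467))
rest (array([0.53370808, 0.11373004, 0.01383054]), np.float64(0.0015339088066512194))
```

View pics/tc.png

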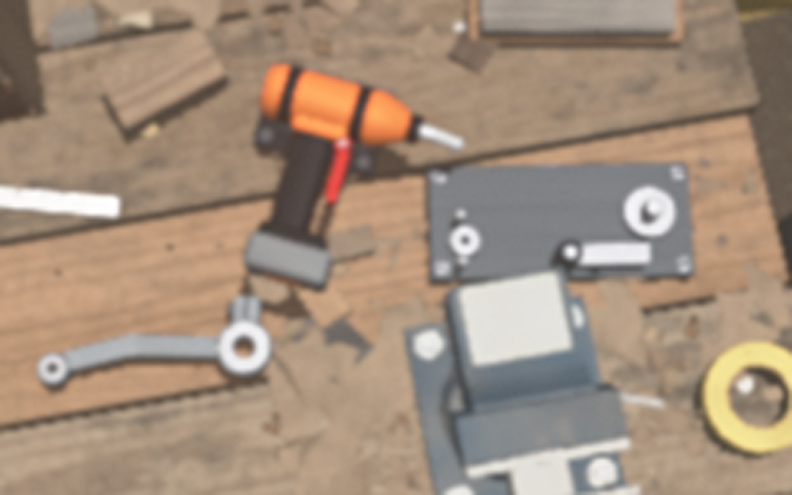

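View pics/sc.png

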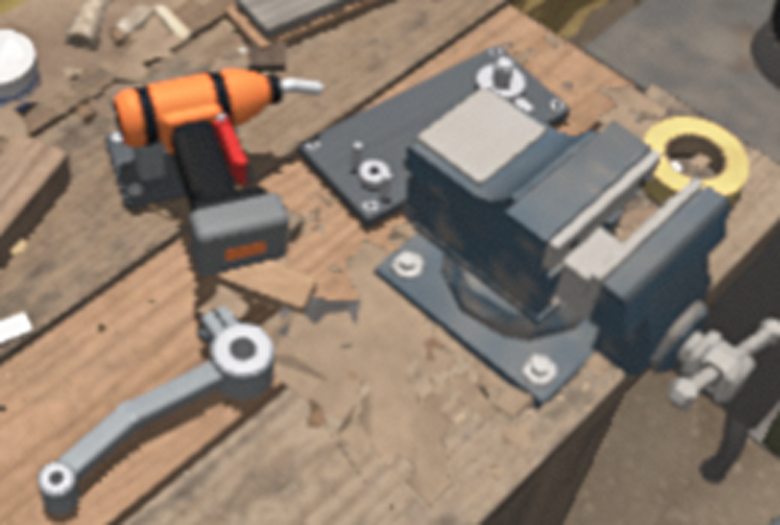

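The enlarged views show these points:

| Item | Top crop | Scene crop |
|---|---|---|
| Hub bore | (243,348) | (241,349) |
| Eye | (52,369) | (57,478) |
| Post | (650,209) | (501,72) |
| Rest | (464,240) | (374,170) |
| Trigger strip (top end to bottom end) | (343,142) to (331,200) | (222,120) to (240,178) |

The vise's anvil block stands right beside the fixture, so I'll measure its height too.

```bash
cat > m.py <<'E'
from h import *
def tp(u,v): return ((u+.5)/3.3-.5+180,(v+.5)/3.3-.5+150)
def sp(u,v): return ((u+.5)/3-.5+190,(v+.5)/3-.5+170)
def blob(f,uv,half,thr,fn=None):
    s=8; u,v=np.round(uv).astype(int); a=f["img"][v-half:v+half+1,u-half:u+half+1]
    a=cv2.resize(a,None,fx=s,fy=s,interpolation=cv2.INTER_CUBIC)
    m=(fn(a.astype(int)) if fn else a.min(2)>thr).astype(np.uint8)
    cs=cv2.findContours(m,cv2.RETR_EXTERNAL,cv2.CHAIN_APPROX_NONE)[0]
    c=max(cs,key=cv2.contourArea).reshape(-1,2).astype(float)
    return (c+.5)/s-.5+[u-half,v-half]
E
python3 - <<'E'
from m import *
np.set_printoptions(precision=4,suppress=True)
T=frame("top");S=frame("scene")
pts={"hub":(tp(243,348),sp(241,349),10,12),"eye":(tp(52,369),sp(57,478),6,7),"should":(tp(649,211),sp(500,80),10,10),"rest":(tp(464,240),sp(374,170),7,7)}
for n,(a,b,h1,h2) in pts.items():
    print(n,"manual",*tri(T,a,S,b))
    for thr in(150,180):
        try:
            ea=cv2.fitEllipse(blob(T,a,h1,thr).astype(np.float32));eb=cv2.fitEllipse(blob(S,b,h2,thr).astype(np.float32))
            print("  ",thr,ea[:2],eb[:2],*tri(T,ea[0],S,eb[0]))
        except Exception as e: print(e)
print("post tip",*tri(T,tp(652,207),S,sp(502,64)))
for a,b in [((458,292),(417,136)),((559,271),(485,90)),((571,350),(546,124)),((465,366),(483,182))]: print("vise",*tri(T,tp(*a),S,sp(*b)))
red=lambda a:(a[...,0]>130)&(a[...,1]<70)&(a[...,2]<90)
org=lambda a:(a[...,0]>150)&(a[...,1]>80)&(a[...,2]<90)
c=blob(T,tp(338,172),14,0,red); print("red top",[plane(T,p,.083)[:2] for p in cv2.boxPoints(cv2.minAreaRect(c.astype(np.float32)))])
c=blob(S,sp(232,150),16,0,red); print("red scene",cv2.boxPoints(cv2.minAreaRect(c.astype(np.float32))))
a=T["img"].astype(int); m=org(a); m[:160]=0;m[205:]=0;m[:,:250]=0;m[:,320:]=0
ys,xs=np.nonzero(m); P=np.array([plane(T,(x,y),.072)[:2] for x,y in zip(xs,ys)])
vx=cv2.fitLine(P.astype(np.float32),cv2.DIST_L2,0,.01,.01).ravel(); print("barrel axis",vx, len(xs))
# dark profile across grip
for t in (0,.33,.66,1):
    p=np.array(tp(303+(-18)*t,165+60*t)); 
    q=[p+np.array([.974,.225])*k for k in np.arange(-12,19,1.)]
    print([int(x) for x in np.array([T["img"][int(round(y)),int(round(x))].mean() for x,y in q])], plane(T,q[0],.088)[:2],plane(T,q[-1],.088)[:2])
E
```

```text
hub manual [0.4266 0.2924 0.0328] 0.0006030952623025909
   150 ((252.7661895751953, 253.77760314941406), (17.48348045349121, 18.87741470336914)) ((269.21453857421875, 284.5745544433594), (17.721628189086914, 25.135366439819336)) [0.4294 0.2935 0.0356] 0.000586092557363484
   180 ((253.42811584472656, 254.39984130859375), (15.354792594909668, 15.780640602111816)) ((269.531982421875, 285.035400390625), (16.66495704650879, 22.89887809753418)) [0.4286 0.2923 0.0337] 0.000992697330626611
eye manual [0.3966 0.4483 0.0285] 0.0007114272804181413
   150 ((196.18370056152344, 260.4855651855469), (8.379158020019531, 12.195690155029297)) ((209.30503845214844, 327.80010986328125), (10.301563262939453, 16.18042755126953)) [0.3992 0.4464 0.0275] 0.001574165767534509
   180 ((195.48411560058594, 261.0203857421875), (7.671905517578125, 8.1948881149292)) ((208.28952026367188, 328.80487060546875), (9.855378150939941, 10.854784965515137)) [0.3979 0.4486 0.0271] 0.0005399057987048848
should manual [ 0.5721 -0.0419  0.0223] 0.0009471086459144831
   150 ((376.47222900390625, 213.4766082763672), (15.4003658
[... 1350 characters left out ...]
2  0.6262 0.2319] 423
[105, 105, 105, 115, 108, 97, 83, 73, 67, 66, 67, 67, 70, 71, 72, 75, 74, 68, 61, 61, 74, 105, 124, 127, 117, 89, 82, 89, 89, 81, 77] [0.5777 0.2854] [0.5655 0.2057]
[143, 143, 144, 145, 145, 136, 112, 75, 65, 66, 69, 70, 71, 73, 74, 74, 69, 64, 63, 63, 73, 104, 122, 130, 127, 127, 141, 154, 158, 157, 158] [0.5608 0.2887] [0.5487 0.2092]
[88, 88, 87, 105, 112, 112, 98, 83, 67, 67, 67, 69, 72, 73, 74, 76, 70, 64, 72, 102, 129, 120, 96, 84, 97, 134, 153, 153, 158, 159, 160] [0.544 0.292] [0.532  0.2127]
[157, 158, 161, 162, 155, 139, 124, 76, 67, 63, 64, 66, 65, 66, 69, 66, 66, 63, 63, 79, 95, 101, 89, 83, 102, 128, 142, 149, 149, 148, 149] [0.5268 0.2953] [0.5149 0.2163]
```

```bash
cat > plan.py <<'E'
import sys
from h import *
def st():
    o=manip.observe(); r=R.from_quat(o["orientation"]); y=r.apply([0,1,0])
    return np.array(o["eef_pos"]),np.degrees(np.arctan2(y[1],y[0])),r,o
def plan(x,y,z,yaw,n,hand):
    p,a,r,o=st(); tgt=np.array([x,y,z]); dy=(yaw-a+180)%360-180
    Rt=R.from_matrix(np.c_[[np.sin(np.radians(yaw)),-np.cos(np.radians(yaw)),0],[np.cos(np.radians(yaw)),np.sin(np.radians(yaw)),0],[0,0,-1]]) 
    Rt=R.from_matrix(np.array(Rt.as_matrix())*[-1,1,1]) if np.linalg.det(Rt.as_matrix())<0 else Rt
    dv=(r.inv()*Rt).as_rotvec()
    rows=[]
    for i in range(n):
        s=np.round(r.inv().apply((tgt-p)/(n-i))*100,2); w=np.round((r.inv()*Rt).as_rotvec()/(n-i),3)
        p=p+r.apply(s/100); r=r*R.from_rotvec(w); rows.append([*map(float,s),*map(float,w),hand])
    for i in range(0,n,5): print(str([rows[i:i+5]]).replace(" ",""))
if __name__=="__main__": plan(*map(float,sys.argv[1:5]),int(sys.argv[5]),float(sys.argv[6]))
E
python3 plan.py .45 -.2 .23 3 15 1
python3 - <<'E'
from m import *
S=frame("scene");T=frame("top")
red=lambda a:(a[...,0]>110)&(a[...,0]>1.8*a[...,1])&(a[...,0]>1.8*a[...,2])
X=np.array([-.1887,-.982]);N=np.array([-.982,.1887]);B=np.array([.6262,.2319])
for f,c0,h in((S,sp(232,150),16),(T,tp(338,172),12)):
  c=blob(f,c0,h,0,red)
  for p in cv2.boxPoints(cv2.minAreaRect(c.astype(np.float32))):
    q=plane(f,p,.083)[:2]-B; print(p,(q@X).round(4),(q@N).round(4))
E
```

```text
[249.88701 210.12794] -0.016 0.0249
[257.22983 201.26363] 0.0083 0.0019
[277.16528 217.77733] 0.038 0.0661
[269.82248 226.64165] 0.0139 0.087
[277.265   211.53491] 0.0123 0.0827
[278.67395 189.16797] -0.0008 0.022
[286.5031  189.66113] 0.02 0.0176
[285.09418 212.02808] 0.0329 0.0784Traceback (most recent call last):
  File "plan.py", line 16, in <module>
    if __name__=="__main__": plan(*map(float,sys.argv[1:5]),int(sys.argv[5]),float(sys.argv[6]))
                             ~~~~^^^^^^^^^^^^^^^^^^^^^^^^^^^^^^^^^^^^^^^^^^^^^^^^^^^^^^^^^^^^^^^
  File "plan.py", line 8, in plan
    Rt=R.from_matrix(np.c_[[np.sin(np.radians(yaw)),-np.cos(np.radians(yaw)),0],[np.cos(np.radians(yaw)),np.sin(np.radians(yaw)),0],[0,0,-1]])
  File "scipy/spatial/transform/_rotation.pyx", line 1143, in scipy.spatial.transform._rotation.Rotation.from_matrix
ValueError: Non-positive determinant (left-handed or null coordinate frame) in rotation matrix 0: [[ 0.05233596  0.99862953  0.        ]
 [-0.99862953  0.05233596  0.        ]
 [ 0.          0.         -1.        ]].
```

```bash
python3 - <<'E'
s=open('plan.py').read().split('\n')
s=[l for l in s if 'np.linalg.det' not in l]
s=[('    c,q=np.cos(np.radians(yaw)),np.sin(np.radians(yaw)); Rt=R.from_matrix(np.array([[-q,c,0],[c,q,0],[0,0,-1]]))' if l.startswith('    Rt=') else l) for l in s]
open('plan.py','w').write('\n'.join(s))
E
python3 plan.py .45 -.2 .23 3 15 1
```

```text
[[[2.49,-1.69,0.01,-0.0,-0.0,-0.089,1.0],[2.63,-1.46,0.01,-0.0,-0.0,-0.089,1.0],[2.74,-1.22,0.01,-0.0,-0.0,-0.089,1.0],[2.84,-0.97,0.01,-0.0,-0.0,-0.089,1.0],[2.92,-0.72,0.01,-0.0,-0.0,-0.088,1.0]]]
[[[2.97,-0.46,0.01,-0.0,-0.0,-0.089,1.0],[3.0,-0.19,0.01,-0.0,-0.0,-0.088,1.0],[3.0,0.07,0.01,-0.0,-0.0,-0.089,1.0],[2.98,0.34,0.01,-0.0,-0.0,-0.088,1.0],[2.94,0.6,0.01,-0.0,-0.0,-0.089,1.0]]]
[[[2.88,0.86,0.01,-0.0,-0.0,-0.088,1.0],[2.79,1.11,0.0,-0.0,-0.0,-0.089,1.0],[2.68,1.36,0.01,-0.0,-0.0,-0.088,1.0],[2.55,1.59,0.0,-0.0,-0.0,-0.089,1.0],[2.41,1.8,0.01,-0.0,-0.0,-0.088,1.0]]]
```

```bash
python3 -m pendant '[[[2.5,-1.7,0,0,0,-0.089,1],[2.6,-1.5,0,0,0,-0.089,1],[2.7,-1.2,0,0,0,-0.089,1],[2.8,-1.0,0,0,0,-0.089,1],[2.9,-0.7,0,0,0,-0.089,1]]]'
python3 -m pendant '[[[3.0,-0.5,0,0,0,-0.089,1],[3.0,-0.2,0,0,0,-0.089,1],[3.0,0.1,0,0,0,-0.089,1],[3.0,0.3,0,0,0,-0.089,1],[2.9,0.6,0,0,0,-0.089,1]]]'
python3 -m pendant '[[[2.9,0.9,0,0,0,-0.089,1],[2.8,1.1,0,0,0,-0.089,1],[2.7,1.4,0,0,0,-0.089,1],[2.5,1.6,0,0,0,-0.089,1],[2.4,1.8,0,0,0,-0.089,1]]]'
python3 plan.py .5637 .2514 .21 79.1 15 1
```

```text
time: 0.9
eef_pos: [0.2604, -0.4329, 0.2314]
orientation: [0.932, 0.363, 0.0, 0.0]
contact_force: [0.6, -0.0, 0.0]
opening: 0.999
grip_force: 0.0
time: 1.4
eef_pos: [0.3544, -0.3154, 0.2315]
orientation: [0.829, 0.559, 0.0, 0.0]
contact_force: [0.1, -0.4, -0.1]
opening: 1.001
grip_force: 0.0
time: 1.9
eef_pos: [0.4494, -0.1987, 0.2315]
orientation: [0.685, 0.729, 0.0, 0.0]
contact_force: [-0.8, -0.4, -0.1]
opening: 0.999
grip_force: 0.0
[[[2.95,0.95,0.14,0.0,0.0,-0.088,1.0],[2.85,1.2,0.14,0.0,0.0,-0.088,1.0],[2.74,1.45,0.14,0.0,0.0,-0.088,1.0],[2.6,1.68,0.14,0.0,0.0,-0.088,1.0],[2.44,1.9,0.14,0.0,0.0,-0.088,1.0]]]
[[[2.26,2.11,0.14,0.0,0.0,-0.088,1.0],[2.07,2.3,0.14,-0.0,0.0,-0.088,1.0],[1.86,2.47,0.14,-0.0,0.0,-0.088,1.0],[1.64,2.63,0.15,-0.0,0.0,-0.088,1.0],[1.4,2.76,0.14,-0.0,0.0,-0.088,1.0]]]
[[[1.15,2.88,0.15,-0.0,0.0,-0.088,1.0],[0.89,2.96,0.14,-0.0,0.0,-0.088,1.0],[0.63,3.03,0.15,-0.0,0.0,-0.088,1.0],[0.36,3.08,0.14,-0.0,0.0,-0.087,1.0],[0.08,3.09,0.15,-0.0,0.0,-0.088,1.0]]]
```

```bash
python3 -m pendant '[[[2.9,1.0,0.1,0,0,-0.088,1],[2.8,1.2,0.1,0,0,-0.088,1],[2.7,1.5,0.1,0,0,-0.088,1],[2.6,1.7,0.1,0,0,-0.088,1],[2.4,1.9,0.1,0,0,-0.088,1]]]'
python3 -m pendant '[[[2.3,2.1,0.1,0,0,-0.088,1],[2.1,2.3,0.1,0,0,-0.088,1],[1.9,2.5,0.1,0,0,-0.088,1],[1.6,2.6,0.1,0,0,-0.088,1],[1.4,2.8,0.1,0,0,-0.088,1]]]'
python3 -m pendant '[[[1.1,2.9,0.1,0,0,-0.088,1],[0.9,3.0,0.1,0,0,-0.088,1],[0.6,3.0,0.1,0,0,-0.088,1],[0.4,3.1,0.1,0,0,-0.088,1],[0.1,3.1,0.1,0,0,-0.088,1]]]'
python3 plan.py .5627 .2513 .12 79.1 5 1
python3 - <<'E'
from m import *
T=frame("top");S=frame("scene")
a=cv2.resize(T["img"][160:240,225:325,::-1],(400,320),interpolation=cv2.INTER_CUBIC);b=cv2.resize(S["img"][160:260,210:310,::-1],(400,400),interpolation=cv2.INTER_CUBIC)
cv2.imwrite("pics/d1.png",np.hstack([np.vstack([a,0*a[:80]]),b]))
E
```

```text
time: 2.4
eef_pos: [0.4891, -0.05, 0.2264]
orientation: [0.509, 0.86, 0.0, 0.0]
contact_force: [-0.7, 0.7, 0.4]
opening: 0.999
grip_force: 0.0
time: 2.9
eef_pos: [0.5275, 0.1006, 0.2214]
orientation: [0.309, 0.951, -0.0, 0.0]
contact_force: [0.5, 0.5, -0.0]
opening: 0.998
grip_force: 0.0
time: 3.4
eef_pos: [0.5665, 0.2509, 0.2162]
orientation: [0.094, 0.996, -0.0, 0.0]
contact_force: [-0.2, 0.8, 0.6]
opening: 1.003
grip_force: 0.0
[[[0.08,-0.01,1.92,-0.0,0.0,0.0,1.0],[0.07,-0.01,1.93,-0.0,0.0,0.0,1.0],[0.08,-0.0,1.92,-0.0,0.0,0.0,1.0],[0.07,-0.01,1.93,-0.0,0.0,0.001,1.0],[0.08,-0.0,1.92,-0.0,0.0,0.0,1.0]]]
```

View pics/d1.png

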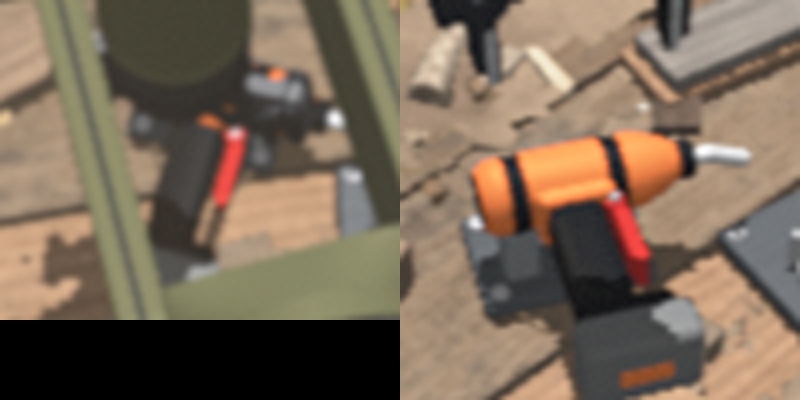

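The left half (top view) shows the trigger strip from (240,130) to (220,205) and dark stand feet at (140,125) and (260,155). The right half (scene view) shows the grip and the trigger at (630,240), all clear. The gripper hides only the barrel.

```bash
python3 - <<'E'
from m import *
T=frame("top")
X=np.array([-.1887,-.982]);N=np.array([-.982,.1887]);B=np.array([.6262,.2319])
for n,uv,z in [("foot",(270,150),.05),("foot",(258,172),.05),("foot",(258,172),.03),("footL",(132,135),.05),("gripback",(165,180),.088),("gripback",(158,210),.088),("redR",(243,150),.083),("redR",(228,203),.083),("redLowEnd",(220,207),.083),("redUp",(240,130),.083)]:
    q=plane(T,((uv[0]+.5)/4-.5+225,(uv[1]+.5)/4-.5+160),z)[:2]-B; print(n,z,"s %.4f d %.4f"%(q@X,q@N))
E
python3 plan.py .5588 .252 .11 79.1 5 1
```

```text
foot 0.05 s 0.0386 d 0.0255
foot 0.05 s 0.0348 d 0.0428
foot 0.03 s 0.0338 d 0.0382
footL 0.05 s -0.0567 d 0.0408
gripback 0.088 s -0.0218 d 0.0737
gripback 0.088 s -0.0206 d 0.0947
redR 0.083 s 0.0226 d 0.0385
redR 0.083 s 0.0227 d 0.0765
redLowEnd 0.083 s 0.0183 d 0.0806
redUp 0.083 s 0.0169 d 0.0257
[[[0.15,-0.02,2.12,0.0,-0.0,-0.0,1.0],[0.16,-0.02,2.12,0.0,-0.0,-0.0,1.0],[0.15,-0.02,2.12,0.0,-0.0,-0.0,1.0],[0.16,-0.01,2.11,0.0,-0.0,-0.0,1.0],[0.15,-0.02,2.12,0.0,-0.0,-0.0,1.0]]]
```

```bash
python3 -m pendant '[[[0,-0.05,3.0,0,0,0,1],[0,-0.05,3.0,0,0,0,1],[0.1,-0.05,3.0,0,0,0,1],[0.1,-0.05,2.0,0,0,0,1],[0,0,0,0,0,0,1]]]'
python3 plan.py .5643 .2489 .048 79.1 5 1
```

```text
time: 4.05
eef_pos: [0.561, 0.2458, 0.1032]
orientation: [0.097, 0.995, -0.002, -0.003]
contact_force: [0.6, 0.8, 0.1]
opening: 1.001
grip_force: 0.0
[[[-0.06,0.08,1.1,-0.001,-0.001,-0.001,1.0],[-0.06,0.08,1.1,-0.001,-0.001,-0.001,1.0],[-0.06,0.07,1.1,-0.001,-0.001,-0.001,1.0],[-0.06,0.07,1.11,-0.001,-0.002,-0.001,1.0],[-0.05,0.08,1.11,-0.0,-0.001,-0.0,1.0]]]
```

```bash
python3 -m pendant '[[[-0.1,0.1,1.1,0,0,0,1],[-0.1,0.1,1.1,0,0,0,1],[-0.1,0.1,1.1,0,0,0,1],[0,0.05,1.1,0,0,0,1],[0,0,1.1,0,0,0,1]]]'
python3 -m pendant '[[[0,0,0,0,0,0,0.6],[0,0,0,0,0,0,0.4],[0,0,0,0,0,0,0.3],[0,0,0,0,0,0,0.2],[0,0,0,0,0,0,0.2]]]'
```

```text
time: 4.55
eef_pos: [0.5677, 0.251, 0.0506]
orientation: [0.096, 0.995, 0.0, 0.0]
contact_force: [-0.4, -0.5, -0.1]
opening: 1.002
grip_force: 0.0
time: 5.05
eef_pos: [0.5669, 0.2494, 0.0517]
orientation: [0.096, 0.995, -0.001, -0.0]
contact_force: [-1.0, -4.3, 1.6]
opening: 0.597
grip_force: 2.6
```

```bash
python3 -m pendant '[[[0,0.1,0.1,0,0,0,0.2],[0,0.1,0.1,0,0,0,0.15],[0,0,0.1,0,0,0,0.1],[0,0,0,0,0,0,0.05],[0,0,0,0,0,0,0.02]]]'

```

```text
time: 5.55
eef_pos: [0.5665, 0.2499, 0.0491]
orientation: [0.096, 0.995, -0.002, -0.001]
contact_force: [-4.2, -9.0, 6.5]
opening: 0.507
grip_force: 4.8
```

```bash
python3 -m pendant '[[[0,0.05,0,0,0,0,-0.02],[0,0.05,0,0,0,0,-0.05],[0,0,0,0,0,0,-0.1],[0,0,0,0,0,0,-0.15],[0,0,0,0,0,0,-0.2]]]'

```

```text
time: 6.05
eef_pos: [0.5664, 0.2501, 0.0495]
orientation: [0.097, 0.995, -0.003, -0.001]
contact_force: [-4.9, -10.3, 9.3]
opening: 0.472
grip_force: 57.5
```

```bash
python3 -m pendant '[[[0,0,0,0,0,0,-0.2],[0,0,0,0,0,0,-0.2],[0,0,0,0,0,0,-0.2],[0,0,0,0,0,0,-0.2],[0,0,0,0,0,0,-0.2]]]'
python3 -m pendant '[[[0,0,0,0,0,0,-0.2],[0,0,0,0,0,0,-0.2],[0,0,0,0,0,0,-0.2],[0,0,0,0,0,0,0.6],[0,0,0,0,0,0,1]]]'
python3 -m pendant '[[[0,0,0,0,0,0,1],[0,0,0,0,0,0,1],[0,0,0,0,0,0,1],[0,0,0,0,0,0,1],[0,0,0,0,0,0,1]]]'
python3 plan.py .565 .251 .21 79.1 5 1
```

```text
time: 6.55
eef_pos: [0.5664, 0.2501, 0.0495]
orientation: [0.097, 0.995, -0.003, -0.001]
contact_force: [-3.6, -11.8, 8.4]
opening: 0.466
grip_force: 57.5
time: 7.05
eef_pos: [0.568, 0.2531, 0.0486]
orientation: [0.097, 0.995, -0.0, 0.0]
contact_force: [-0.6, 0.1, -0.0]
opening: 0.796
grip_force: 0.0
time: 7.55
eef_pos: [0.5682, 0.2541, 0.0483]
orientation: [0.096, 0.995, 0.0, 0.0]
contact_force: [-0.1, -0.0, -0.6]
opening: 1.002
grip_force: 0.0
[[[0.05,-0.07,-3.23,0.0,0.0,-0.0,1.0],[0.05,-0.07,-3.23,0.0,0.0,-0.001,1.0],[0.05,-0.07,-3.24,0.0,0.0,-0.0,1.0],[0.05,-0.08,-3.23,0.0,0.0,-0.001,1.0],[0.06,-0.07,-3.24,0.0,0.0,-0.0,1.0]]]
```

```bash
python3 -m pendant '[[[0,0,-3,0,0,0,1],[0,0,-3,0,0,0,1],[0,0,-3.5,0,0,0,1],[0,0,-3.5,0,0,0,1],[0,0,-3,0,0,0,1]]]'
python3 plan.py .4255 .3394 .2 3.4 10 1
```

```text
time: 8.05
eef_pos: [0.5684, 0.254, 0.2103]
orientation: [0.096, 0.995, 0.0, 0.001]
contact_force: [-0.0, 0.5, 0.1]
opening: 0.997
grip_force: 0.0
[[[1.57,0.56,0.1,0.0,0.0,0.132,1.0],[1.63,0.35,0.1,0.0,0.0,0.132,1.0],[1.66,0.14,0.1,0.0,0.0,0.132,1.0],[1.66,-0.08,0.1,0.0,0.0,0.132,1.0],[1.64,-0.3,0.1,0.0,0.0,0.132,1.0]]]
[[[1.58,-0.51,0.1,0.0,-0.0,0.132,1.0],[1.5,-0.72,0.1,0.0,-0.0,0.132,1.0],[1.39,-0.91,0.1,0.0,-0.0,0.132,1.0],[1.26,-1.08,0.11,0.001,-0.0,0.131,1.0],[1.11,-1.25,0.11,0.0,-0.0,0.132,1.0]]]
```

```bash
python3 -m pendant '[[[1.6,0.6,0.1,0,0,0.132,1],[1.6,0.3,0.1,0,0,0.132,1],[1.7,0.1,0.1,0,0,0.132,1],[1.7,-0.1,0.1,0,0,0.132,1],[1.6,-0.3,0.1,0,0,0.132,1]]]'
python3 -m pendant '[[[1.6,-0.5,0.1,0,0,0.132,1],[1.5,-0.7,0.1,0,0,0.132,1],[1.4,-0.9,0.1,0,0,0.132,1],[1.3,-1.1,0.1,0,0,0.132,1],[1.1,-1.2,0.1,0,0,0.132,1]]]'
python3 - <<'E'
from m import *
T=frame("top");S=frame("scene")
a=cv2.resize(T["img"][160:285,180:310,::-1],None,fx=3,fy=3,interpolation=cv2.INTER_CUBIC);b=cv2.resize(S["img"][180:345,190:330,::-1],None,fx=2.8,fy=2.8,interpolation=cv2.INTER_CUBIC)
H=max(a.shape[0],b.shape[0]); p=lambda i:cv2.copyMakeBorder(i,0,H-i.shape[0],0,0,cv2.BORDER_CONSTANT)
cv2.imwrite("pics/l1.png",np.hstack([p(a),p(b)]))
E
python3 plan.py .4255 .3394 .1 3.4 5 1
```

```text
time: 8.55
eef_pos: [0.4951, 0.2964, 0.2033]
orientation: [0.416, 0.909, -0.0, -0.0]
contact_force: [0.1, 0.1, -0.1]
opening: 0.997
grip_force: 0.0
time: 9.05
eef_pos: [0.4241, 0.3398, 0.1983]
orientation: [0.688, 0.725, -0.0, -0.0]
contact_force: [0.2, -0.1, -0.1]
opening: 0.995
grip_force: 0.0
[[[-0.01,0.05,1.96,-0.0,0.0,0.0,1.0],[-0.02,0.05,1.96,-0.0,0.0,0.0,1.0],[-0.01,0.06,1.96,-0.0,0.0,0.0,1.0],[-0.02,0.05,1.97,-0.001,0.0,0.0,1.0],[-0.01,0.06,1.96,-0.0,0.0,0.0,1.0]]]
```

View pics/l1.png

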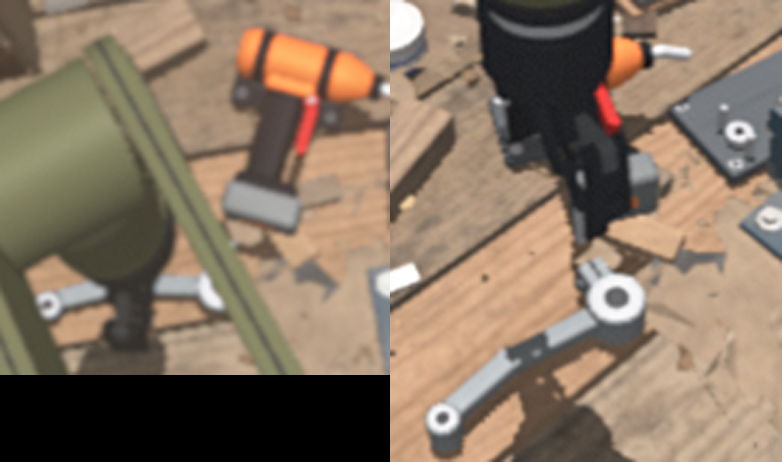

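The left half shows the duster's red trigger sprung back, at (308,120). The right half shows the lever undisturbed, with the hub at (616,298), the eye at (443,418) and the grasp spot between them.

```bash
python3 -m pendant '[[[0,0,3,0,0,0,1],[0,0.1,3,0,0,0,1],[0,0.1,3,0,0,0,1],[0,0,3,0,0,0,1],[0,0,3,0,0,0,1]]]'
python3 plan.py .4255 .3394 .007 3.4 5 1
```

```text
time: 9.65
eef_pos: [0.428, 0.3394, 0.0474]
orientation: [0.685, 0.729, 0.001, 0.0]
contact_force: [0.2, 0.5, 1.0]
opening: 1.0
grip_force: 0.0
[[[0.0,-0.05,0.81,0.0,-0.0,0.0,1.0],[0.0,-0.05,0.81,0.0,-0.0,0.001,1.0],[0.0,-0.05,0.81,0.0,-0.0,0.0,1.0],[0.01,-0.05,0.8,0.001,-0.0,0.001,1.0],[0.0,-0.06,0.81,0.0,-0.0,0.0,1.0]]]
```

```bash
python3 -m pendant '[[[0,-0.1,1,0,0,0,1],[0,-0.1,1,0,0,0,1],[0,0,1,0,0,0,1],[0,0,0.8,0,0,0,1],[0,0,0,0,0,0,0.5]]]'
python3 -m pendant '[[[0,0,0,0,0,0,0],[0,0,0,0,0,0,-0.4],[0,0,0,0,0,0,-0.5],[0,0,0,0,0,0,-0.6],[0,0,0,0,0,0,-0.9]]]'
python3 -m pendant '[[[0,0,0,0,0,0,-0.9],[0,0,0,0,0,0,-0.9],[0,0,0,0,0,0,-0.9],[0,0,0,0,0,0,-0.9],[0,0,0,0,0,0,-0.9]]]'
```

```text
time: 10.15
eef_pos: [0.4248, 0.3393, 0.01]
orientation: [0.686, 0.727, -0.0, -0.0]
contact_force: [-0.3, -0.4, -0.4]
opening: 0.858
grip_force: 0.0
time: 10.65
eef_pos: [0.4251, 0.3397, 0.011]
orientation: [0.686, 0.727, 0.0, 0.0]
contact_force: [-0.6, -0.4, 5.1]
opening: 0.191
grip_force: 59.4
time: 11.15
eef_pos: [0.4251, 0.3397, 0.0111]
orientation: [0.686, 0.727, 0.001, 0.0]
contact_force: [-0.7, 0.5, 5.7]
opening: 0.197
grip_force: 59.4
```

```bash
python3 -m pendant '[[[0,0,-0.5,0,0,0,-0.9],[0,0,-1,0,0,0,-0.9],[0,0,-1.5,0,0,0,-0.9],[0,0,-2,0,0,0,-0.9],[0,0,-2,0,0,0,-0.9]]]'
python3 -m pendant '[[[0,0,-3,0,0,0,-0.9],[0,0,-3,0,0,0,-0.9],[0,0,-3,0,0,0,-0.9],[0,0,-2,0,0,0,-0.9],[0,0,-1,0,0,0,-0.9]]]'
python3 plan.py .5 .28 .2 4 5 -0.9
python3 -c "
from station import manip;o=manip.observe();print(o['contact_force'],o['moment'])"
```

```text
time: 11.65
eef_pos: [0.4239, 0.3388, 0.0805]
orientation: [0.686, 0.727, -0.001, -0.0]
contact_force: [0.9, -0.0, -7.9]
opening: 0.197
grip_force: 59.3
time: 12.15
eef_pos: [0.425, 0.3396, 0.2022]
orientation: [0.686, 0.727, 0.001, 0.0]
contact_force: [0.5, 0.4, -7.8]
opening: 0.198
grip_force: 59.5
[[[-1.28,1.43,0.05,0.0,-0.0,-0.002,-0.9],[-1.28,1.42,0.05,0.0,-0.0,-0.002,-0.9],[-1.28,1.42,0.04,0.001,-0.0,-0.003,-0.9],[-1.29,1.42,0.04,0.0,-0.001,-0.002,-0.9],[-1.28,1.42,0.05,0.001,-0.0,-0.003,-0.9]]]
[ 0.49939731  0.43774185 -7.84238529] [ 0.0676322  -0.02024757 -0.04652473]
```

```bash
python3 plan.py .5666 .0057 .2 6.05 15 -0.9
```

```text
[[[-2.28,0.81,0.01,0.0,-0.0,-0.003,-0.9],[-2.28,0.81,0.01,0.0,-0.0,-0.003,-0.9],[-2.28,0.8,0.01,0.0,-0.0,-0.003,-0.9],[-2.28,0.79,0.02,0.0,-0.0,-0.003,-0.9],[-2.29,0.79,0.01,0.0,-0.0,-0.003,-0.9]]]
[[[-2.29,0.78,0.02,0.0,-0.0,-0.003,-0.9],[-2.29,0.77,0.01,0.0,-0.0,-0.003,-0.9],[-2.29,0.76,0.02,0.0,-0.0,-0.003,-0.9],[-2.3,0.76,0.01,0.0,-0.0,-0.003,-0.9],[-2.3,0.75,0.02,0.0,-0.0,-0.003,-0.9]]]
[[[-2.3,0.74,0.01,0.0,-0.0,-0.004,-0.9],[-2.3,0.74,0.02,0.0,-0.0,-0.003,-0.9],[-2.3,0.73,0.01,0.001,-0.0,-0.004,-0.9],[-2.31,0.72,0.01,0.0,-0.001,-0.003,-0.9],[-2.31,0.71,0.02,0.001,-0.0,-0.004,-0.9]]]
```

```bash
python3 -m pendant '[[[-1.3,0.5,0,0,0,-0.003,-0.9],[-2.3,0.8,0,0,0,-0.003,-0.9],[-2.3,0.8,0,0,0,-0.003,-0.9],[-2.3,0.8,0,0,0,-0.003,-0.9],[-2.3,0.8,0,0,0,-0.003,-0.9]]]'
python3 -m pendant '[[[-2.3,0.8,0,0,0,-0.003,-0.9],[-2.3,0.8,0,0,0,-0.003,-0.9],[-2.3,0.8,0,0,0,-0.003,-0.9],[-2.3,0.8,0,0,0,-0.003,-0.9],[-2.3,0.8,0,0,0,-0.003,-0.9]]]'
python3 -m pendant '[[[-2.3,0.7,0,0,0,-0.004,-0.9],[-2.3,0.7,0,0,0,-0.004,-0.9],[-2.3,0.7,0,0,0,-0.004,-0.9],[-2,0.7,0,0,0,-0.004,-0.9],[-1.3,0.5,0,0,0,-0.003,-0.9]]]'
python3 -m pendant '[[[-0.8,0.4,0,0,0,0,-0.9],[-0.4,0.2,0,0,0,0,-0.9],[0,0,0,0,0,0,-0.9],[0,0,0,0,0,0,-0.9],[0,0,0,0,0,0,-0.9]]]'
python3 plan.py .5666 .0057 .12 6.05 5 -0.9
python3 - <<'E'
from m import *
T=frame("top");S=frame("scene")
a=cv2.resize(T["img"][170:270,290:410,::-1],None,fx=3.3,fy=3.3,interpolation=cv2.INTER_CUBIC);b=cv2.resize(S["img"][110:280,260:390,::-1],None,fx=3,fy=3,interpolation=cv2.INTER_CUBIC)
H=max(a.shape[0],b.shape[0]); p=lambda i:cv2.copyMakeBorder(i,0,H-i.shape[0],0,0,cv2.BORDER_CONSTANT)
cv2.imwrite("pics/j1.png",np.hstack([p(a),p(b)]))
E
```

```text
time: 12.65
eef_pos: [0.4674, 0.2348, 0.1984]
orientation: [0.681, 0.733, -0.002, -0.001]
contact_force: [-0.4, -0.2, -7.5]
opening: 0.196
grip_force: 59.4
time: 13.15
eef_pos: [0.5162, 0.1235, 0.1983]
orientation: [0.675, 0.738, -0.002, -0.001]
contact_force: [0.9, 0.3, -6.7]
opening: 0.197
grip_force: 59.4
time: 13.65
eef_pos: [0.5591, 0.0249, 0.1984]
orientation: [0.669, 0.744, -0.002, -0.001]
contact_force: [0.3, 0.8, -6.3]
opening: 0.192
grip_force: 59.3
time: 14.15
eef_pos: [0.5668, 0.0167, 0.2003]
orientation: [0.668, 0.744, -0.0, -0.0]
contact_force: [0.0, 0.5, -6.8]
opening: 0.197
grip_force: 59.3
[[[-0.22,-0.03,1.61,-0.0,-0.0,0.0,-0.9],[-0.22,-0.03,1.6,-0.0,-0.0,0.001,-0.9],[-0.22,-0.02,1.61,-0.0,-0.0,0.0,-0.9],[-0.22,-0.03,1.6,-0.0,-0.0,0.001,-0.9],[-0.22,-0.02,1.61,-0.0,-0.0,0.0,-0.9]]]
```

View pics/j1.png

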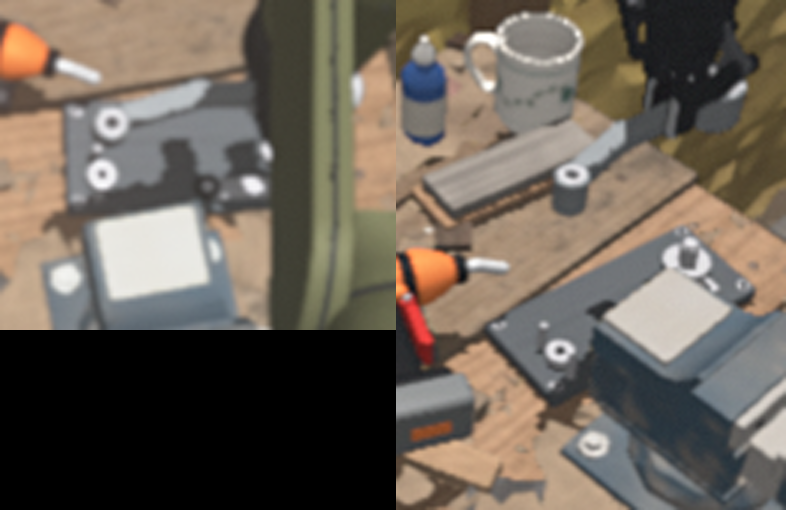

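The left half shows the eye at (111,122), the rest at (102,174) and the hub hidden by the arm. The right half shows the eye top at (571,174), the rest at (560,351), the post at (690,248) and the hub side at about (735,105) behind the fingers.

```bash
cat > eye.py <<'E'
from m import *
from plan import st
np.set_printoptions(precision=4,suppress=True)
def meas(ta,sa,h=8,hs=8):
    T=frame("top");S=frame("scene"); p,yaw,r,o=st()
    e1=cv2.fitEllipse(blob(T,ta,h,165).astype(np.float32));e2=cv2.fitEllipse(blob(S,sa,hs,165).astype(np.float32))
    E,g=tri(T,e1[0],S,e2[0]); print("TCP",p,"yaw",yaw,"eye",E,g,e1[:2],e2[:2],"manual",*tri(T,ta,S,sa))
    a=np.radians(yaw+90); x=np.array([np.cos(a),np.sin(a)]); y=np.array([-x[1],x[0]])
    print("nominal eye xy",p[:2]+.111*x+.022*y,"in-hand eye (x,y)",(E[:2]-p[:2])@x,(E[:2]-p[:2])@y,"dz",E[2]-p[2])
    return T,S,E
E
python3 - <<'E'
from eye import *
ta=((111+.5)/3.3-.5+290,(122+.5)/3.3-.5+170); f=lambda u,v:((u-396+.5)/3-.5+260,(v+.5)/3-.5+110)
T,S,E=meas(ta,f(571,174))
print("hub bottom edge-ish",f(730,130))
for n,P in [("post tip",(.5715,-.041,.048)),("rest",(.533,.1136,.026))]:
    u=proj(S,P)[0];v=proj(T,P)[0];print(n,"scene crop",(u-[260,110]+.5)*3-.5+[396,0],"top crop",(v-[290,170]+.5)*3.3-.5)
# nominal hub underside / top
p,yaw,r,o=st(); a=np.radians(yaw+90); x=np.array([np.cos(a),np.sin(a)])
for dz in(-.011,.025): print("nominal hub",(proj(S,[*(p[:2]-.047*x),p[2]+dz])[0]-[260,110]+.5)*3-.5+[396,0])
E
```

```text
TCP [0.5671 0.0164 0.2004] yaw 6.172621572846442 eye [0.5352 0.1198 0.2206] 0.0030399576505109006 ((324.7087097167969, 205.697265625), (9.14819622039795, 15.033223152160645)) ((319.7981262207031, 165.99720764160156), (8.474774360656738, 15.880486488342285)) manual [0.5341 0.1235 0.2181] 0.000956948944794016
nominal eye xy [0.5333 0.1244] in-hand eye (x,y) 0.10622117916499932 0.020528158864760664 dz 0.02022269871350657
hub bottom edge-ish (371.0, 153.0)
post tip scene crop [689.7499 239.7706] top crop [291.8564 139.7515]
rest scene crop [559.9448 348.6633] top crop [102.0825 174.8962]
nominal hub [707.1346 113.845 ]
nominal hub [715.0624  76.513 ]
```

```bash
python3 -m pendant '[[[-0.4,0,0,0,0,0,-0.9],[-0.4,0,0.5,0,0,0,-0.9],[-0.3,0,1,0,0,0,-0.9],[0,0,1.5,0,0,0,-0.9],[0,0,1.5,0,0,0,-0.9]]]'
python3 -m pendant '[[[0,0,1.5,0,0,0,-0.9],[0,0,1.5,0,0,0,-0.9],[0,0,1,0,0,0,-0.9],[0,0,0.5,0,0,0,-0.9],[0,0,0,0,0,0,-0.9]]]'
python3 plan.py .5666 .0057 .09 6.05 5 -0.9
python3 - <<'E'
from m import *
T=frame("top");S=frame("scene")
a=cv2.resize(T["img"][170:270,290:410,::-1],None,fx=3.3,fy=3.3,interpolation=cv2.INTER_CUBIC);b=cv2.resize(S["img"][140:270,280:410,::-1],None,fx=3,fy=3,interpolation=cv2.INTER_CUBIC)
H=max(a.shape[0],b.shape[0]); p=lambda i:cv2.copyMakeBorder(i,0,H-i.shape[0],0,0,cv2.BORDER_CONSTANT)
cv2.imwrite("pics/j2.png",np.hstack([p(a),p(b)]))
E
```

```text
time: 14.85
eef_pos: [0.5683, 0.0044, 0.1542]
orientation: [0.669, 0.744, -0.0, -0.0]
contact_force: [-0.7, -0.0, -7.0]
opening: 0.194
grip_force: 59.4
time: 15.35
eef_pos: [0.5679, 0.0048, 0.1093]
orientation: [0.668, 0.744, -0.001, -0.001]
contact_force: [-0.3, -0.4, -7.6]
opening: 0.195
grip_force: 59.3
[[[0.02,-0.02,0.39,-0.0,-0.0,0.0,-0.9],[0.02,-0.02,0.39,-0.0,-0.0,0.0,-0.9],[0.02,-0.03,0.38,-0.001,-0.0,0.0,-0.9],[0.02,-0.02,0.39,-0.0,-0.0,0.001,-0.9],[0.02,-0.03,0.38,-0.001,-0.0,0.0,-0.9]]]
```

View pics/j2.png

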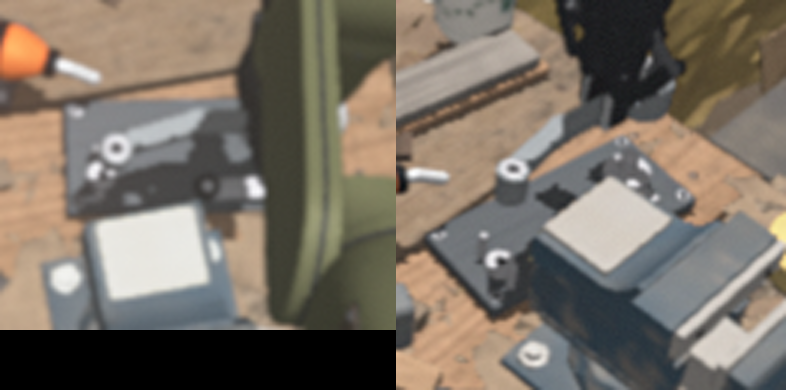

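The left half shows the eye at (116,149), the right half at (512,169). The hub bottom shows at about (655,105), behind the fingers and above the post at (630,160). Nothing is touching the fixture.

```bash
python3 - <<'E'
from eye import *
ta=((116+.5)/3.3-.5+290,(149+.5)/3.3-.5+170); f=lambda u,v:((u-396+.5)/3-.5+280,(v+.5)/3-.5+140)
g=lambda P,f0:(proj(f0,P)[0])
T,S,E=meas(ta,f(512,169),6,6)
# dark bore of eye: centroid of darkest pixels inside ring
for f0,c in((T,ta),(S,f(512,169))):
    u,v=np.round(c).astype(int); w=255.-f0["img"][v-2:v+3,u-2:u+3].min(2); w-=w.min()+40; w=np.clip(w,0,None)
    yy,xx=np.mgrid[v-2:v+3,u-2:u+3]; q=((w*xx).sum()/w.sum(),(w*yy).sum()/w.sum()); print("bore px",q,c); 
    if f0 is T: qt=q
print("bore tri",*tri(T,qt,S,q))
p,yaw,r,o=st(); a=np.radians(yaw+90); x=np.array([np.cos(a),np.sin(a)])
# scan scene column down through hub to find lower silhouette of hub
h=p[:2]-.047*x
d=R.from_quat(S["attitude"]).apply([1,0,0])[:2]; d/=np.linalg.norm(d)
for k in (0,.01,.02,.023,-.01):
    print(k,"bottom rim pred px (near side)",proj(S,[*(h+k*d),p[2]-.011])[0])
u0,v0=proj(S,[*h,p[2]-.011])[0]; print(u0,v0)
U,V=int(u0),int(v0)
print(S["img"][V-16:V+16,U-2:U+16:2].mean(2).astype(int))
print("rows from",V-16,"cols from",U-2)
E
```

```text
TCP [0.5692 0.0049 0.1111] yaw 6.131955116591432 eye [0.5376 0.109  0.129 ] 0.0017479932114132072 ((325.7058410644531, 213.34584045410156), (8.671866416931152, 12.647141456604004)) ((319.16851806640625, 194.4325714111328), (8.282759666442871, 12.173011779785156)) manual [0.5347 0.1117 0.1274] 0.0003745745983977713
nominal eye xy [0.5355 0.1129] in-hand eye (x,y) 0.10693182295299943 0.020342736149883973 dz 0.017866267188913737
bore px (np.float64(324.97354497354496), np.float64(213.9814814814815)) (324.8030303030303, 214.8030303030303)
bore px (np.float64(318.47013487475914), np.float64(195.27938342967244)) (318.3333333333333, 196.0)
bore tri [0.5363 0.1111 0.1282] 0.0007670980632012589
0 bottom rim pred px (near side) [360.536  173.9302]
0.01 bottom rim pred px (near side) [364.4694 174.0059]
0.02 bottom rim pred px (near side) [368.3973 174.0823]
0.023 bottom rim pred px (near side) [369.5745 174.1053]
-0.01 bottom rim pred px (near side) [356.5972 173.8552]
360.5359523110856 173.93018114218404
[[ 28  28  27  57  54  59  57  67  74]
 [ 30  26  30  90  50  57  58  66  59]
 [ 27  26  
[... 487 characters left out ...]
 69  67]
 [ 29  33  47  66  79  79  76  70  68]
 [ 30  47  69  78  80  76  75  68  68]
 [ 40  69  78  81  81  78  75  69  66]
 [ 65  79  82  81  80  77  74  72  67]
 [ 74  77  80  80  79  77  65  68  66]
 [ 74  78  79  80  78  75  81  67  68]
 [ 82  78  77  75  76  98 126  78  68]
 [110  94  90  87 100 144 150 106  70]
 [150 135 133 128 147 160 158 135  94]
 [165 160 159 156 162 161 156 154 130]
 [168 166 159 159 162 156 147 152 148]
 [162 160 155 161 160 153 143 146 151]
 [149 135 156 162 158 151 148 145 143]
 [147 136 162 164 151 150 150 152 139]
 [141 148 159 157 138 150 151 158 153]
 [130 151 140 152 144 148 155 162 164]
 [117 140 143 149 155 152 161 167 167]]
rows from 157 cols from 358
```

```bash
python3 -m pendant '[[[0.1,-0.2,0.5,0,0,0,-0.9],[0,-0.05,0.5,0,0,0,-0.9],[0,0,0.5,0,0,0,-0.9],[0,0,0.5,0,0,0,-0.9],[0,0,0.2,0,0,0,-0.9]]]'
python3 -m pendant '[[[0,0,0,0,0,0,-0.9],[0,0,0,0,0,0,-0.9],[0,0,0,0,0,0,-0.9],[0,0,0,0,0,0,-0.9],[0,0,0,0,0,0,-0.9]]]'
python3 - <<'E'
from m import *
from plan import st
np.set_printoptions(precision=4,suppress=True)
T=frame("top");S=frame("scene");p,yaw,r,o=st();print(p,yaw,r.apply([0,0,1]))
a=np.radians(yaw+90); x=np.array([np.cos(a),np.sin(a)]);y=np.array([-x[1],x[0]])
h=p[:2]-.047*x; e=p[:2]+.111*x+.022*y; zu=p[2]-.011
def ring(f,c,z,rad=.023): return proj(f,[[c[0]+rad*np.cos(t),c[1]+rad*np.sin(t),z] for t in np.linspace(0,6.28,60)])
def draw(f,box,s):
    u0,v0,u1,v1=box; im=cv2.resize(f["img"][v0:v1,u0:u1,::-1],None,fx=s,fy=s,interpolation=cv2.INTER_CUBIC)
    for c,z,rad,col in[(h,zu,.023,(0,255,0)),(h,zu+.036,.023,(0,255,0)),(e,zu+.032,.013,(0,255,0)),((.5716,-.041),.026,.021,(0,0,255)),((.5716,-.041),.048,.0085,(0,0,255)),((.533,.1137),.026,.011,(0,0,255))]:
        q=((ring(f,c,z,rad)-[u0,v0]+.5)*s-.5).astype(np.int32); cv2.polylines(im,[q],True,col,1)
    return im
A=draw(T,(300,180,400,245),4);B=draw(S,(300,140,400,240),4)
H=400;cv2.imwrite("pics/j3.png",np.hstack([cv2.copyMakeBorder(A,0,H-A.shape[0],0,0,cv2.BORDER_CONSTANT),B]))
E
```

```text
time: 16.05
eef_pos: [0.5653, 0.0057, 0.0874]
orientation: [0.668, 0.744, -0.0, -0.001]
contact_force: [-0.4, -0.0, -7.1]
opening: 0.194
grip_force: 59.4
time: 16.55
eef_pos: [0.566, 0.0057, 0.0885]
orientation: [0.668, 0.744, 0.0, 0.0]
contact_force: [-0.8, -0.0, -7.4]
opening: 0.192
grip_force: 59.4
[0.5659 0.0057 0.0884] 6.130695499425238 [ 0.0002  0.     -1.    ]
```

View pics/j3.png

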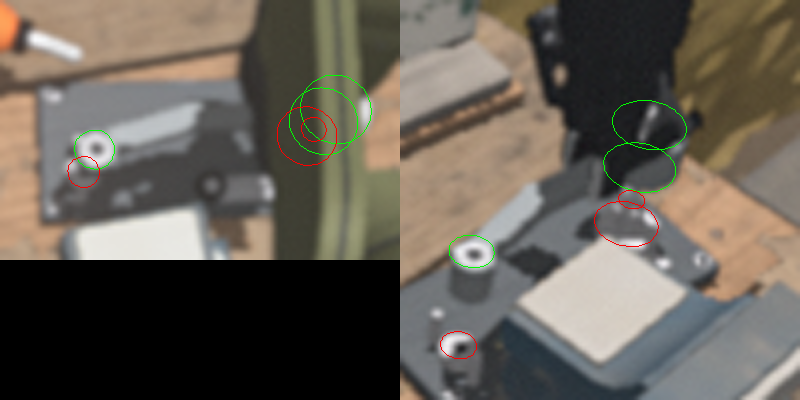

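The drawn circles (green for the lever, red for the fixture) agree with the picture to within about 1 mm. The eye is at (97,148) in the top half and (473,254) in the scene half. The hub's lower rim sits on its circle above the post tip at (631,197). I'll make one tiny trim, let it settle, and hand in.

```bash
python3 -m pendant '[[[0.06,0.06,0,0,0,0,-0.9],[0,0,0,0,0,0,-0.9],[0,0,0,0,0,0,-0.9],[0,0,0,0,0,0,-0.9],[0,0,0,0,0,0,-0.9]]]'
python3 -m pendant '[[[0,0,0,0,0,0,-0.9],[0,0,0,0,0,0,-0.9],[0,0,0,0,0,0,-0.9],[0,0,0,0,0,0,-0.9],[0,0,0,0,0,0,-0.9]]]'
python3 -c "
from station import manip;print(manip.close_job())"
```

```text
time: 17.15
eef_pos: [0.5664, 0.0063, 0.0883]
orientation: [0.668, 0.744, -0.0, -0.0]
contact_force: [0.2, -0.4, -7.4]
opening: 0.194
grip_force: 59.4
time: 17.65
eef_pos: [0.5664, 0.0063, 0.0883]
orientation: [0.668, 0.744, 0.0, -0.0]
contact_force: [0.1, -0.5, -7.4]
opening: 0.192
grip_force: 59.4
the job is handed in; nothing more can be done
None
```

The job is handed in at 17.65 s: I squeezed the trigger home, held it for about a second and saw it sprung back, and the lever is now held still and level about 3 cm above the post, with hub bore and eye lined up to within about 1–2 mm by the cameras (the hub top was hidden behind the arm and fingers).

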